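# Wedge a wax block flush against its pine backing block in a cam-lever jig

## Task

Press the blue wax block flush onto its pine backing block in the metal jig: first swing the jig's cam lever round until it points squarely away from the bar (90 degrees), which draws the bar back just far enough for the wedge. Then stand the wooden wedge, straight face towards the wax, in the gap between bar and wax at the bar's notch, the only place wide enough, and push it firmly down until it is tight and the wax is flush on the pine. Finish while still holding the wedge pressed in there, without letting go of it, and leave the other things on the bench alone.

Things in the scene. Friction and masses are not known exactly. Their poses are not given: they have to be found in the camera images.
- jig: Metal wedge jig, fixed to the bench. Origin: underside of its base plate, 12 mm thick, x -52 to +59, 126 in y, with a 52 wide tongue to x -91. Its x axis points from the bar (robot's side) to the fence, y along the bar, z up. In x: lever pivot -66; bar; gap; wax block; pine block 30 x 55 x 22 mm fixed at x +17 to +47; fence 47 to 58, top at z 46.
- notch (a point): Middle (y = 0 of the jig) of the upper rear edge of the notch in the bar's face, z 42.5 mm above the bench; moves with the bar; axes as the jig's. The notch is 34 mm wide in y and its face slopes 1 in 4, wider at the top. With the lever at 90 degrees and the wax flush (wax front at the jig's x -13), the gap in the notch is 17 mm at z 18 widening to 23 at z 42, and 12 beside the notch.
- lever (a joint): Angle of the cam lever about its upright pivot, rad: 0 along the jig's -y, 1.571 (90 degrees) square to the bar pointing to the jig's -x, end stop at 2.4; it grows clockwise from above and stays where it is left; about 3 N at the knob moves it.
- lever_knob (a point): Centre of the lever's upright black knob: round, 16 mm in diameter, this point 62 mm above the bench; knob runs from 17 below this point (the lever's arm) to 17 above it. 58 mm from the pivot.
- lever_pivot (a point): Point on the lever's pivot axis at the height of the knob's centre.
- wedge_grip (a point): Grip centre of the loose hardwood wedge, 60 above its toe, middle of its straight-sided head (28 x 28, from 45 to 75 above the toe). Starts standing upright on its toe. Its x axis points out of the straight upright face (the side for the wax), y along its 28 width; straight face 14 in front (+x) of this point, sloping face behind (1 in 4). 17 thick at the toe (nose eased 3 mm on the straight side over the lowest 12), 28 from 45 up. All mm; about 50 g.
- wedge_toe (a point): Lower end of the wedge's straight face: middle of its width, at the underside, 14 mm in x and 60 mm in z from the grip centre.
- wax_back (a point): Centre of the face of the blue wax block (30 in x, 46 in y, 19 high, all mm, about 40 g, loose on the jig's plate) that must meet the pine; its x axis points out of that face; front face 30 behind. Starts 1.5 to 3 mm away from the pine, slightly askew, free to slide.
- pine_face (a point): Centre of the part of the pine block's upright face that the wax must meet; x axis points into the pine.
- wax: The wax block as a body; origin in the middle of its underside, axes as at wax_back.
- wedge: The wedge as a body; origin in the middle of its underside (toe), axes as at the grip centre. Between its place and the jig a tall white cabinet stands at the back (300 mm high, its front near world x = 0.55): carry the wedge round in front of it.
- bar: Steel bar, 100 mm long in y, 30 high, 23 deep, top at z 42.5. It slides in x, moved only by the lever: a spiral cam draws it back from the wax by 3.8 mm per radian, and pushing the bar does not turn the lever. Below 90 degrees the wedge hardly enters; well past it the wedge lands on the plate before it is tight. With all tight the wedge's toe stands at about z 18, 6 above the plate. Origin: the jig's, shifted by the slide.
- pine: The pine block, fixed in the jig; origin in the middle of its underside.
- parallel: Bystander: bare steel block 30 x 60 x 22 mm, origin at its underside. Leave it alone.
- dapping: Bystander: steel cube 36 x 36 x 36 mm, origin at its underside. Leave it alone.
- flux: Bystander: small cream pot, 34 across, 42 high mm, origin at its underside. Leave it alone.
- rouge: Bystander: round pot with a white lid, 40 across, 34 high mm, origin at its underside. Leave it alone.
- dish: Bystander: shallow white dish, 58 across, 16 high mm, origin at its underside. Leave it alone.
- burrs: Bystander: flat round red case, 36 across, 16 high mm, origin at its underside. Leave it alone.

How it is judged:
By the outcome, as a careful person would: the job done as asked, in the order asked, and still so for the second after the job is handed in, while the arm keeps its last pose, push and grip.
It also fails if it takes over 54 s, if anything falls off the work surface, if the arm or the gripper's body presses on something with over 40 N, if the wrist force passes 120 N, or if a joint passes its speed limit or range.

## Robot

A 6-joint arm with a two-finger parallel gripper is mounted at the origin on a cart in front of the work surface, level with it; the furniture and walls round the work are solid. World frame = base frame: x ahead of the robot, y to its left, z up, the work surface at z = 0. Lengths are in mm, angles in degrees, forces in N, time in s.
With the tool pointing down it reaches from about 350 to 850 mm from the base axis. Payload 8.1 kg.
Tool frame: the origin (TCP) lies midway between the tips of the shut fingers; the grasp point (between the pads) lies 19 mm behind it; z points along the fingers, y is the line along which they close (so a half turn about z gives the same grasp; the last joint's range is limited). The gripper opens to 85 mm and grips with 20 to 120 N. Pads are 22 mm wide; open, the fingers measure 114 mm over their backs; the gripper's body (76 mm by 85 mm) begins 54 mm behind the grasp point. The pads swing forward as they close: fully open they stand 13 mm farther back than shut.
Start: joints at [60.997, 7.471, 85.268, -0, 87.261, -4.893], TCP at [245.074, 547.671, 231.292] pointing down, gripper open.
Joint ranges: [-169.43, 169.43], [-51.17, 129.36], [1.28, 143.12], [-76.62, 256.62], [0, 156.53], [-152.29, 152.29]. Speed limits (degrees/s): [136.94, 136.94, 159.86, 180, 180, 180].

## Interface

Orientations are given as [roll, pitch, yaw] about the fixed x, y, z axes, in that order (R = Rz(yaw) Ry(pitch) Rx(roll)).
In Python, from bench import r gives the robot as it stands. The module is installed in compiled form; this text tells all that it offers.
- The arm moves only by the tool jog_arm, never from a script. Its argument "rows" is a list of rows, each a list of 2 entries, a list of its own where there are three numbers: the shift along the tool's x, y, z in mm, then the turn, a rotation vector about the tool's x, y, z in rad. A call has 1 to 10 rows; each row is the pose to reach, as a shift and turn from the pose commanded when the call began, along the tool's axes at that moment; what a row does not reach only later rows make up. A row lasts 1/10 s, in which the tool goes at most 50 mm and 8.59 degrees, less where a joint would pass 70% of its speed; a pose out of reach is approached as far as the arm can. A call with a gripper value outside its range is refused whole. "grip" is the finger opening in mm, from 0 to 85.4, set as the call begins (left out, the last holds). The fingers move at their own pace and stop on an object; "force" is the grip in N (left out, the last holds). Time passes only in rows, so rows that repeat a pose let the fingers close. It gives the time, the measured TCP pose, the force, the opening and the grip force at its end, in the units of the state.
- r.sense(): the state, without advancing time (a new reading comes with each control period).
- r.snapshot(name): name is "scene" or "top" or "wrist"; returns (picture, depth): 480x640x3 uint8, blue, green, red; 480x640 float32, mm along the optical axis (not along the pixel's ray), 0 where there is no reading.
- r.camera_params(name): a dict with "fx", "fy", "cx", "cy" (pixels), "pose" (4x4, takes a point from camera to world coordinates); the wrist camera has in their place "tool_from_camera" (4x4, takes a point from camera to tool coordinates, whose origin is the TCP and whose axes are the flange's). Camera axes: x right, y down, z forward; pixel columns grow to the right and rows downward; lengths in mm; the calibration is good to about 2 mm. A picture is of the moment at which its call begins: read the wrist's pose just before it. camera_params takes no time and is no camera call.
- r.hand_in(): hands the job in; it is judged then, once.
The state is a dict: "time": time; "joint_pos": joint angles; "qd": joint speeds; "joint_efforts": joint torques, N m; "tool_pos": TCP position; "tcp_rot": TCP orientation; "ft_force": force on the tool from outside, world axes, zero at the start; "wrist_torque": the same for the moment, N m; "finger_gap": finger opening in mm; "grip_force": force on a finger pad.
Only numpy, scipy, OpenCV 4.12 (cv2) and the standard library are available. Lean on these libraries where they do the work, as an engineer would, in place of code of your own. Each camera call takes 0.05 s, during which the arm holds its last target. There are 200 camera calls.

## Working session

There is one attempt and no reset: what is moved stays moved. The work goes in short steps, Python scripts to look and compute and a tool call to move; the robot and the scene stay as the last step left them, time stands still between calls to the robot, and variables do not carry over. Pictures are saved under pics/ and viewed, at most 10 in all, crops included, and the job is handed in when it is done.

Besides the shell and the picture viewer there is one more tool, called by a JSON object that holds its "op" and its "data", one argument or row to a line. jog_arm: Moves the arm, as the interface text tells. Its arguments: {"type":"object","properties":{"rows":{"type":"array"},"grip":{"type":"number"},"force":{"type":"number"}},"required":["rows"]}

```bash
mkdir -p pics; python3 - <<'E'
from bench import r
import cv2,numpy as np
s=r.sense();print(s['time'],s['tool_pos'],s['tcp_rot'])
for n in("scene","top"):
    p,d=r.snapshot(n);cv2.imwrite(f"pics/{n}0.png",p);np.save(f"{n}0.npy",d)
    c=r.camera_params(n);print(n,c['fx'],c['fy'],c['cx'],c['cy'],np.round(c['pose'],3).tolist())
print(r.camera_params("wrist"))
E
```

```text
0.0 [244.81331956 547.17397411 230.23756154] [-1.79894958e+02 -1.00874899e-02  1.55886555e+02]
scene 568.0283568051658 568.0283568051658 316.3615683567164 232.97376742000895 [[-0.838, -0.479, 0.261, 139.588], [-0.545, 0.731, -0.41, 541.737], [0.006, -0.486, -0.874, 1282.664], [0.0, 0.0, 0.0, 1.0]]
top 484.3444763573035 484.3444763573035 325.66001076274097 234.50269499831666 [[-0.12, -0.967, 0.225, 236.921], [-0.993, 0.116, -0.032, 25.911], [0.005, -0.227, -0.974, 1103.203], [0.0, 0.0, 0.0, 1.0]]
{'fx': 391.9036592672556, 'fy': 391.9036592672556, 'cx': 322.49713725029835, 'cy': 241.68617893923778, 'tool_from_camera': array([[ 3.88993424e-04, -9.54899235e-01, -2.96929789e-01,
         7.61016792e+01],
       [ 9.99999899e-01,  4.38358795e-04, -9.96703412e-05,
         5.46553726e-01],
       [ 2.25336917e-04, -2.96929720e-01,  9.54899309e-01,
        -1.41684093e+02],
       [ 0.00000000e+00,  0.00000000e+00,  0.00000000e+00,
         1.00000000e+00]])}
```

View pics/top0.png

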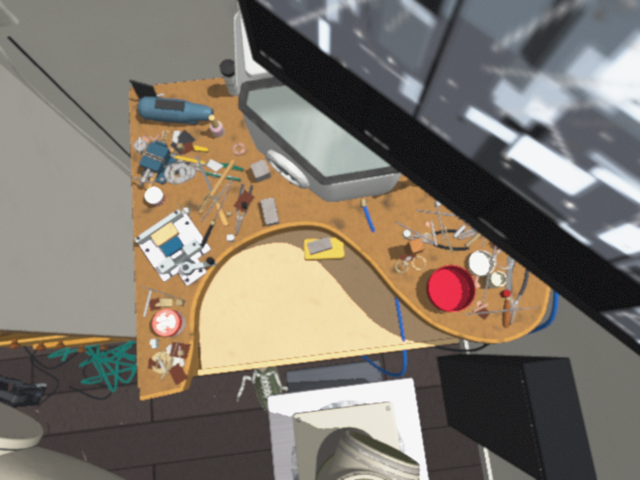

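View pics/scene0.png

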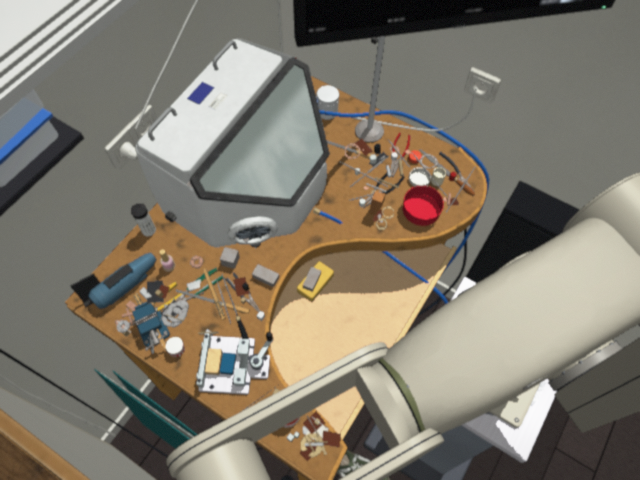

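The top view shows the jig at about (172,243), with its lever knob near (210,262), and what looks like the wooden wedge at about (415,247). I'll zoom in on both and compute their positions.

```bash
cat > h.py <<'E'
from bench import r
import numpy as np,cv2
from scipy.spatial.transform import Rotation as R
def tool(s):
    T=np.eye(4);T[:3,:3]=R.from_euler('xyz',s['tcp_rot'],degrees=True).as_matrix();T[:3,3]=s['tool_pos'];return T
def campose(n,s=None):
    c=r.camera_params(n);return c,(c['pose'] if n!="wrist" else tool(s)@c['tool_from_camera'])
def ray(c,P,u,v,z):
    d=P[:3,:3]@np.array([(u-c['cx'])/c['fx'],(v-c['cy'])/c['fy'],1]);o=P[:3,3];return o+d*(z-o[2])/d[2]
def proj(c,P,p):
    q=P[:3,:3].T@(np.asarray(p,float)-P[:3,3]);return np.array([c['cx']+c['fx']*q[0]/q[2],c['cy']+c['fy']*q[1]/q[2]])
E
python3 - <<'E'
from h import *
c,P=campose("top")
for u,v,z in[(172,243,20),(210,262,62),(415,247,40),(410,255,0),(268,210,20),(325,246,20)]:print(u,v,ray(c,P,u,v,z).round(0))
t=cv2.imread("pics/top0.png")
a=cv2.resize(t[190:310,120:240],(400,400),interpolation=cv2.INTER_CUBIC);b=cv2.resize(t[200:320,380:500],(400,400),interpolation=cv2.INTER_CUBIC)
cv2.imwrite("pics/crop0.png",np.hstack([a,b]))
E
```

```text
172 243 [509. 342.  20.]
210 262 [446. 249.  62.]
415 247 [ 430. -204.   40.]
410 255 [ 420. -198.    0.]
268 210 [561. 117.  20.]
325 246 [460.  -4.  20.]
```

View pics/crop0.png

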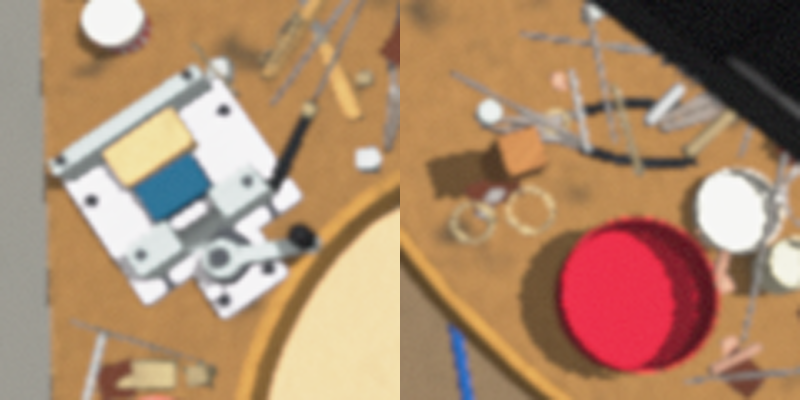

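```bash
cat >> h.py <<'E'
def go(xyz,yaw):
    s=r.sense();T=tool(s);d=T[:3,:3].T@(np.array(xyz,float)-T[:3,3])
    # nearest equivalent half turn
    best=None
    for k in(0,180,-180):
        rv=(R.from_matrix(T[:3,:3]).inv()*R.from_euler('xyz',[180,0,yaw+k],degrees=True)).as_rotvec()
        if best is None or np.linalg.norm(rv)<np.linalg.norm(best):best=rv
    print("shift",d.round(1).tolist(),"turn",best.round(3).tolist(),"len",np.linalg.norm(d).round(0),"deg",np.degrees(np.linalg.norm(best)).round(0))
E
python3 - <<'E'
from h import *
c,P=campose("top")
pv=ray(c,P,120+218/3.333,190+258/3.333,48);kn=ray(c,P,120+300/3.333,190+236/3.333,79)
print(pv,kn,np.linalg.norm((pv-kn)[:2]),ray(c,P,416.3,245.6,75))
# bar direction: fence ends at z46
f=[ray(c,P,120+u/3.333,190+v/3.333,46)for u,v in((60,163),(188,75))];print(f)
go([450,285,150],155)
E
```

```text
[443.12576054 306.8819947   48.        ] [445.09163924 245.59642863  79.        ] 61.317088057785426 [ 426.0555465  -199.73686908   75.        ]
[array([520.46865519, 408.82100202,  46.        ]), array([571.5368243 , 320.71688184,  46.        ])]
shift [-294.4, -155.4, 80.6] turn [-0.002, -0.0, 0.016] len 343.0 deg 1.0
```

{"op": "jog_arm", "data": {
  "rows": [
    [[-40,-21,10],[0,0,0]],
    [[-80,-42,20],[0,0,0]],
    [[-120,-63,30],[0,0,0]],
    [[-160,-84,40],[0,0,0]],
    [[-200,-105,50],[0,0,0]],
    [[-240,-126,65],[0,0,0]],
    [[-280,-147,75],[0,0,0]],
    [[-294,-155,80],[0,0,0]],
    [[-294,-155,80],[0,0,0]]
  ],
  "grip": 50
}}

```text
time: 1.0
tool_pos: [450.6, 283.5, 149.7]
tcp_rot: [-179.9, -0.1, 155.7]
ft_force: [-0.2, 1.0, -0.1]
finger_gap: 50.0
grip_force: 0.0
```

```bash
python3 - <<'E'
from h import *
s=r.sense();p,d=r.snapshot("wrist");np.savez("w1.npz",d=d,T=tool(s));print(s['time'],s['tool_pos'],s['tcp_rot'])
cv2.imwrite("pics/w1.png",p)
E
```

```text
1.0 [450.59254512 283.52079459 149.74787549] [-1.79863677e+02 -7.05724723e-02  1.55682185e+02]
```

View pics/w1.png

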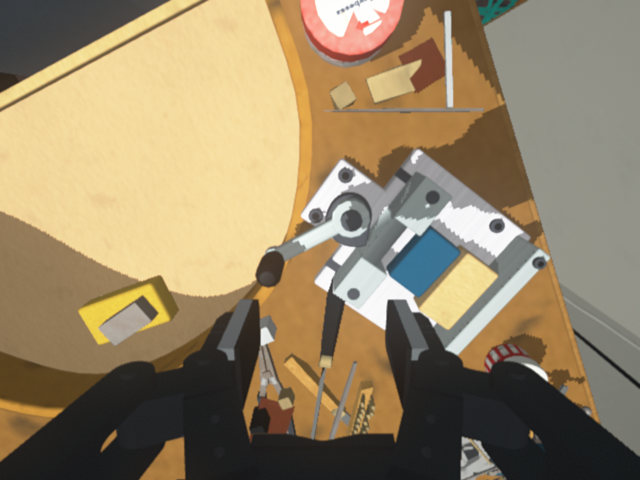

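The wrist view shows the knob top at about (268,262), the pivot hub at (353,219), the wax at (424,264) and the pine at (459,290). The fence screw is at (540,262).

```bash
cat >> h.py <<'E'
def blob(p,lo,hi,roi):
    m=cv2.inRange(cv2.cvtColor(p,cv2.COLOR_BGR2HSV),lo,hi);z=np.zeros_like(m);x0,y0,x1,y1=roi;z[y0:y1,x0:x1]=m[y0:y1,x0:x1]
    z=cv2.morphologyEx(z,cv2.MORPH_OPEN,np.ones((3,3)))
    return max(cv2.findContours(z,cv2.RETR_EXTERNAL,cv2.CHAIN_APPROX_NONE)[0],key=cv2.contourArea)
def rect(c,P,cn,z):
    """min-area rectangle, mm, of a contour cast on the plane z"""
    q=np.array([ray(c,P,*x[0],z)[:2] for x in cn],np.float32);return cv2.minAreaRect(q)
E
python3 - <<'E'
from h import *
p=cv2.imread("pics/w1.png");f=np.load("w1.npz");d=f['d'];c=r.camera_params("wrist");P=f['T']@c['tool_from_camera']
def pt(u,v):
    z=np.median(d[v-2:v+3,u-2:u+3]);return (P@np.array([(u-c['cx'])/c['fx']*z,(v-c['cy'])/c['fy']*z,z,1]))[:3].round(1)
for n,u,v in[("hub",353,219),("knob",270,258),("knob",266,270),("wax",424,264),("pine",459,290),("bar",375,247),("fence",540,262),("plate",470,215)]:print(n,pt(u,v))
print("pine",rect(c,P,blob(p,(15,50,140),(35,200,255),(400,230,520,340)),34))
print("wax",rect(c,P,blob(p,(95,100,60),(115,255,255),(370,200,480,320)),31))
k=blob(p,(0,0,0),(180,255,60),(240,230,300,290));print("knobpix",cv2.boundingRect(k),cv2.minAreaRect(k))
print("hsv",cv2.cvtColor(p,cv2.COLOR_BGR2HSV)[[290,264],[459,424]])
E
```

```text
hub [443.7 308.1  50.9]
knob [442.1 252.1  63.6]
knob [444.2 250.5  77.4]
wax [500.1 340.6  29.9]
pine [527.9 356.4  32.7]
bar [469.9 313.7  41.4]
fence [521.4 408.7  49. ]
plate [486.4 386.2  11. ]
pine ((527.2990112304688, 354.0458679199219), (32.69190979003906, 54.69546890258789), 29.63037872314453)
wax ((497.3111877441406, 340.07061767578125), (32.813926696777344, 44.20225524902344), 27.79480743408203)Traceback (most recent call last):
  File "<stdin>", line 8, in <module>
  File "h.py", line 23, in blob
    return max(cv2.findContours(z,cv2.RETR_EXTERNAL,cv2.CHAIN_APPROX_NONE)[0],key=cv2.contourArea)
ValueError: max() iterable argument is empty
```

```bash
python3 - <<'E'
from h import *
go([444.2,248.8,110],90)
E
```

```text
shift [-9.6, -35.4, 40.5] turn [-0.002, -0.0, 1.147] len 55.0 deg 66.0
```

{"op": "jog_arm", "data": {
  "rows": [
    [[-2,-5,5],[0,0,0.145]],
    [[-4,-10,10],[0,0,0.29]],
    [[-6,-15,15],[0,0,0.43]],
    [[-8,-20,20],[0,0,0.57]],
    [[-9,-25,25],[0,0,0.71]],
    [[-9.6,-30,30],[0,0,0.85]],
    [[-9.6,-35.4,36],[0,0,1.0]],
    [[-9.6,-35.4,40.5],[0,0,1.147]],
    [[-9.6,-35.4,40.5],[-0.002,0,1.147]]
  ],
  "grip": 50
}}

```text
time: 1.95
tool_pos: [443.3, 250.9, 110.4]
tcp_rot: [180.0, -0.1, 90.1]
ft_force: [-0.4, -0.2, -0.1]
finger_gap: 50.2
grip_force: 0.0
```

```bash
python3 - <<'E'
from h import *
s=r.sense();p,d=r.snapshot("wrist");np.savez("w2.npz",d=d,T=tool(s));print(s['time'],s['tool_pos'],s['tcp_rot'],s['joint_pos'])
cv2.imwrite("pics/w2.png",p)
c,P=campose("wrist",s);print("knob top pred pix",proj(c,P,[444.2,248.5,79]),"hub",proj(c,P,[443,306.5,50]))
E
```

```text
1.95 [443.33282907 250.89446665 110.40371297] [ 1.79962855e+02 -6.19039315e-02  9.01146082e+01] [ 2.37080831e+01 -1.31955573e+00  1.07335941e+02  4.35658049e-02
  7.39248032e+01  2.35814532e+01]
knob top pred pix [324.11940739 291.33583029] hub [321.94934074 162.84830026]
```

View pics/w2.png

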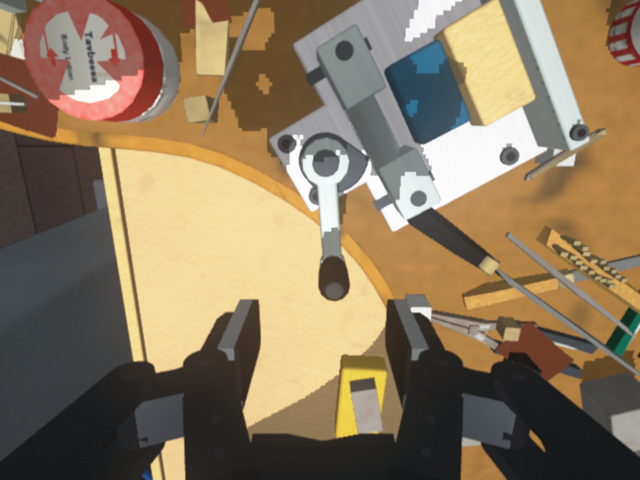

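The knob top is at (335,289) and the hub centre at (326,155), so both sit a few mm from my estimates. I'll recompute them, and the jig as well.

```bash
python3 - <<'E'
from h import *
f=np.load("w2.npz");p=cv2.imread("pics/w2.png");c=r.camera_params("wrist");P=f['T']@c['tool_from_camera']
k=ray(c,P,335,289,79);h=ray(c,P,326,155,51);print(k,h,np.degrees(np.arctan2(*(k-h)[[1,0]])),np.linalg.norm((k-h)[:2]))
print("pine",rect(c,P,blob(p,(12,50,120),(35,200,255),(430,0,540,130)),34))
for u,v in((345,50),(419,198)):print("bar screw",ray(c,P,u,v,42.5))
go([k[0],k[1],50],90)
E
```

```text
[449.4256379  249.73638885  79.        ] [445.03075549 310.49782786  51.        ] -85.86299357762374 60.92017286164093
pine ((526.6144409179688, 353.3351135253906), (35.04131317138672, 54.57611083984375), 29.695301055908203)
bar screw [454.09479023 359.84398597  42.5       ]
bar screw [495.57512497 287.09731155  42.5       ]
shift [-1.2, 5.7, 60.8] turn [0.001, -0.001, 0.008] len 61.0 deg 0.0
```

{"op": "jog_arm", "data": {
  "rows": [
    [[-1,5.7,15],[0,0,0]],
    [[-1,5.7,32],[0,0,0]],
    [[-1,5.7,48],[0,0,0]],
    [[-1,5.7,58],[0,0,0]],
    [[-1,5.7,59],[0,0,0]]
  ]
}}

```text
time: 2.5
tool_pos: [449.0, 248.5, 49.8]
tcp_rot: [-179.9, 0.0, 90.3]
ft_force: [0.3, -0.3, -0.1]
finger_gap: 49.9
grip_force: 0.0
```

{"op": "jog_arm", "data": {
  "rows": [
    [[0,0,0],[0,0,0]],
    [[0,0,0],[0,0,0]],
    [[0,0,0],[0,0,0]],
    [[0,0,0],[0,0,0]],
    [[0,0,0],[0,0,0]]
  ],
  "grip": 10,
  "force": 25
}}

```text
time: 3.0
tool_pos: [450.8, 249.2, 52.7]
tcp_rot: [179.8, -0.1, 90.2]
ft_force: [-2.2, -0.8, 6.2]
finger_gap: 14.8
grip_force: 26.2
```

```bash
cat > arc.py <<'E'
from h import *
import sys
def arc(pv,a0,a1,n,dz):
    s=r.sense();T=tool(s);p0=T[:3,3];q=np.array([*pv,0])
    for i in range(1,n+1):
        b=np.radians(a0+(a1-a0)*i/n)
        w=q+58*np.array([np.cos(b),np.sin(b),0])-q-58*np.array([np.cos(np.radians(a0)),np.sin(np.radians(a0)),0])+[0,0,dz]
        print((T[:3,:3].T@w).round(1).tolist(),round(np.radians((a0-a1)*i/n),3))
E
python3 - <<'E'
from arc import *
arc((444,306.5),-83.5,-138,10,2)
E
```

```text
[-0.3, -5.5, -2.0] 0.095
[-0.2, -11.0, -2.0] 0.19
[0.5, -16.5, -2.0] 0.285
[1.8, -21.9, -2.1] 0.38
[3.5, -27.1, -2.1] 0.476
[5.7, -32.1, -2.1] 0.571
[8.4, -37.0, -2.1] 0.666
[11.5, -41.5, -2.1] 0.761
[15.0, -45.7, -2.1] 0.856
[19.0, -49.6, -2.1] 0.951
```

{"op": "jog_arm", "data": {
  "rows": [
    [[-0.3,-5.5,-2],[0,0,0.095]],
    [[-0.2,-11,-2],[0,0,0.19]],
    [[0.5,-16.5,-2],[0,0,0.285]],
    [[1.8,-21.9,-2],[0,0,0.38]],
    [[3.5,-27.1,-2],[0,0,0.476]],
    [[5.7,-32.1,-2],[0,0,0.571]],
    [[8.4,-37,-2],[0,0,0.666]],
    [[11.5,-41.5,-2],[0,0,0.761]],
    [[15,-45.7,-2],[0,0,0.856]],
    [[19,-49.6,-2],[0,0,0.951]]
  ]
}}

```text
time: 4.0
tool_pos: [401.7, 268.4, 53.1]
tcp_rot: [180.0, -0.3, 35.4]
ft_force: [14.2, 6.5, -17.7]
finger_gap: 14.4
grip_force: 24.7
```

{"op": "jog_arm", "data": {
  "rows": [
    [[0,0,0],[0,0,0]],
    [[0,0,0],[0,0,0]]
  ]
}}

```text
time: 4.2
tool_pos: [401.3, 268.9, 53.0]
tcp_rot: [-180.0, -0.3, 35.7]
ft_force: [9.7, 8.1, -15.0]
finger_gap: 15.2
grip_force: 24.7
```

```bash
python3 - <<'E'
from arc import *
arc((444,306.5),-138.6,-149.9,4,-1.5)
E
```

```text
[-0.2, -2.9, 1.5] 0.049
[-0.3, -5.7, 1.5] 0.099
[-0.2, -8.6, 1.5] 0.148
[-0.0, -11.4, 1.5] 0.197
```

{"op": "jog_arm", "data": {
  "rows": [
    [[0.8,-2.9,1.5],[0,0,0.049]],
    [[0.8,-5.7,1.5],[0,0,0.099]],
    [[0.8,-8.6,1.5],[0,0,0.148]],
    [[1,-11.4,1.5],[0,0,0.197]],
    [[1,-11.4,1.5],[0,0,0.197]],
    [[1,-11.4,1.5],[0,0,0.197]]
  ]
}}

```text
time: 4.8
tool_pos: [395.2, 277.7, 52.8]
tcp_rot: [-180.0, -0.2, 24.5]
ft_force: [1.3, -2.4, 4.6]
finger_gap: 15.0
grip_force: 26.8
```

{"op": "jog_arm", "data": {
  "rows": [
    [[0,0,0],[0,0,0]],
    [[0,0,0],[0,0,0]],
    [[0,0,-20],[0,0,0]],
    [[0,0,-60],[0,0,0]],
    [[0,0,-80],[0,0,0]],
    [[30,0,-80],[0,0,0]],
    [[30,0,-80],[0,0,0]]
  ],
  "grip": 60
}}

```text
time: 5.5
tool_pos: [424.2, 291.0, 133.1]
tcp_rot: [-180.0, -0.3, 24.4]
ft_force: [-0.3, -0.2, 0.4]
finger_gap: 60.1
grip_force: 0.0
```

```bash
python3 - <<'E'
from h import *
s=r.sense();p,d=r.snapshot("wrist");np.savez("w3.npz",d=d,T=tool(s));print(s['time'],s['tool_pos'],s['tcp_rot'])
cv2.imwrite("pics/w3.png",p)
E
```

```text
5.5 [424.23456318 290.98271008 133.12913976] [-179.96702225   -0.27559879   24.40777435]
```

View pics/w3.png

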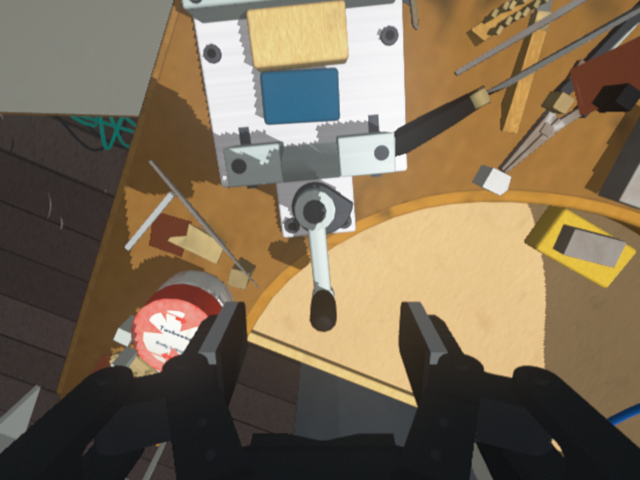

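The lever now points away from the bar: hub at (315,209), knob top at (323,321), bar screws at (239,166) and (381,153). Next I'll measure the angle and the jig pose.

```bash
python3 - <<'E'
from h import *
f=np.load("w3.npz");p=cv2.imread("pics/w3.png");c=r.camera_params("wrist");P=f['T']@c['tool_from_camera']
A=lambda v:np.degrees(np.arctan2(v[1],v[0]))
k=ray(c,P,323,321,79);h=ray(c,P,315,209,51);s1=ray(c,P,239,166,42.5);s2=ray(c,P,381,153,42.5)
print("knob",k,"hub",h,"lever dir",A(k-h),"len",np.linalg.norm((k-h)[:2]),"bar y dir",A(s1-s2)-90,"mid",(s1+s2)/2,np.linalg.norm(s1-s2))
for n,lo,hi,roi,z in(("pine",(12,50,120),(35,200,255),(235,0,360,75),34),("wax",(95,100,40),(115,255,255),(250,60,350,130),31)):
    b=rect(c,P,blob(p,lo,hi,roi),z);print(n,b,cv2.boxPoints(b).round(1).tolist())
m=(s1+s2)/2; u=np.array([np.cos(np.radians(30)),.5]); 
for n,q in(("hub",h),("knob",k),("mid",m)):
    e=q[:2]-np.array([527,354]);print(n,"jig x",32+e@u,"y",e@[-.5,.866])
E
```

```text
knob [396.03393344 278.40410878  79.        ] hub [446.60986235 306.51994427  51.        ] lever dir -150.92973187606052 len 57.86557517637877 bar y dir 29.57189763794129 mid [470.43255065 320.78072529  42.5       ] 83.26854745425635
pine ((528.619873046875, 354.11236572265625), (31.52280044555664, 54.31600570678711), 28.997913360595703) [[501.70001220703125, 370.20001220703125], [528.0, 322.70001220703125], [555.5999755859375, 338.0], [529.2000122070312, 385.5]]
wax ((500.3057861328125, 340.5476989746094), (28.312122344970703, 44.13304901123047), 27.71009635925293) [[477.5, 353.5], [498.0, 314.3999938964844], [523.0999755859375, 327.6000061035156], [502.6000061035156, 366.70001220703125]]
hub jig x -61.35992928460236 y -0.9226594401744362
knob jig x -119.21788628630307 y 0.016991484959407707
mid jig x -33.59848552258731 y -0.4841672229745795
```

```bash
python3 - <<'E'
from h import *
f=np.load("w3.npz");d=f['d'];c=r.camera_params("wrist");P=f['T']@c['tool_from_camera']
v,u=np.mgrid[0:480,0:640];q=np.stack([(u-c['cx'])/c['fx']*d,(v-c['cy'])/c['fy']*d,d],-1)@P[:3,:3].T+P[:3,3]
a=np.radians(29.7);O=np.array([502.3,339.2]);e=q[...,:2]-O;X=e[...,0]*np.cos(a)+e[...,1]*np.sin(a);Y=-e[...,0]*np.sin(a)+e[...,1]*np.cos(a);Z=q[...,2]
ok=(d>0)&(abs(Y)<60)&(X>-75)&(X<65)
for y0 in(-40,-30,-22,-10,0,10,22,30,40):
    m=ok&(abs(Y-y0)<2)&(Z>38)&(Z<60);h=np.histogram(X[m],np.arange(-54,64,2))[0]
    print(y0,[(int(x),int(n)) for x,n in zip(np.arange(-54,64,2),h) if n>0],"zmed",np.median(Z[m&(X<0)]).round(1) if m.any() else 0)
m=ok&(X>-32)&(X<-26)&(Z>36)&(Z<55)
print("face strip Y hist",list(zip(range(-56,56,2),np.histogram(Y[m],np.arange(-56,57,2))[0].tolist())))
for n,lo,hi in(("wax",(95,100,40),(115,255,255)),("pine",(12,50,120),(35,200,255))):
    hs=cv2.inRange(cv2.cvtColor(cv2.imread("pics/w3.png"),cv2.COLOR_BGR2HSV),lo,hi)>0
    m=ok&hs&(Z>25)&(Z<40)&(abs(Y)<12);print(n,np.percentile(X[m],[1,99]),np.median(Z[m]))
    m=ok&hs&(Z>25)&(Z<40);print(np.percentile(Y[m],[1,99]))
E
```

```text
-40 [(-50, 1), (-48, 23), (-46, 22), (-44, 25), (-42, 23), (-40, 24), (-38, 26), (-36, 24), (-34, 27), (-32, 24), (-30, 25), (-28, 25), (-26, 8)] zmed 41.8
-30 [(-50, 4), (-48, 19), (-46, 22), (-44, 25), (-42, 23), (-40, 24), (-38, 19), (-36, 27), (-34, 23), (-32, 26), (-30, 22), (-28, 26), (-26, 10)] zmed 41.5
-22 [(-50, 4), (-48, 24), (-46, 22), (-44, 23), (-42, 22), (-40, 24), (-38, 23), (-36, 23), (-34, 26), (-32, 26), (-30, 23), (-28, 26), (-26, 9)] zmed 41.5
-10 [(-50, 4), (-48, 23), (-46, 21), (-44, 26), (-42, 21), (-40, 25), (-38, 23), (-36, 9)] zmed 42.9
0 [(-54, 3), (-50, 4), (-48, 23), (-46, 24), (-44, 21), (-42, 25), (-40, 23), (-38, 25), (-36, 6)] zmed 45.1
10 [(-50, 4), (-48, 21), (-46, 24), (-44, 22), (-42, 24), (-40, 25), (-38, 22), (-36, 9), (46, 20)] zmed 42.5
22 [(-50, 3), (-48, 21), (-46, 23), (-44, 24), (-42, 21), (-40, 24), (-38, 24), (-36, 24), (-34, 24), (-32, 23), (-30, 26), (-28, 25), (-26, 11), (46, 39)] zmed 41.5
30 [(-50, 3), (-48, 24), (-46, 21), (-44, 23), (-42, 24), (-40, 23), (-38, 23), (-36, 22), (-34, 24), (-32, 22), (-30, 25), (-28, 24), (-26, 12),
[... 236 characters left out ...]
-54, 0), (-52, 3), (-50, 33), (-48, 36), (-46, 40), (-44, 34), (-42, 39), (-40, 35), (-38, 40), (-36, 36), (-34, 37), (-32, 37), (-30, 37), (-28, 37), (-26, 34), (-24, 39), (-22, 36), (-20, 37), (-18, 21), (-16, 0), (-14, 0), (-12, 0), (-10, 0), (-8, 0), (-6, 0), (-4, 0), (-2, 0), (0, 0), (2, 0), (4, 0), (6, 0), (8, 0), (10, 0), (12, 0), (14, 0), (16, 31), (18, 35), (20, 38), (22, 36), (24, 34), (26, 40), (28, 35), (30, 36), (32, 40), (34, 35), (36, 36), (38, 35), (40, 38), (42, 35), (44, 34), (46, 41), (48, 26), (50, 0), (52, 0), (54, 0)]
wax [-15.02637147  12.88086204] 30.00429054082562
[-19.45760565  23.8925295 ]
pine [16.60222573 45.86631453] 32.93446682941948
[-26.73015041  26.57524004]
```

{"op": "jog_arm", "data": {
  "rows": [
    [[-13,-6,-30],[0,0,0]],
    [[-38,20,-57],[0,0,0]],
    [[-56,60,-57],[0,0,0]],
    [[-75,100,-57],[0,0,0]],
    [[-93,140,-57],[0,0,0]],
    [[-111,180,-57],[0,0,0]],
    [[-129,220,-57],[0,0,0]],
    [[-148,260,-57],[0,0,0]],
    [[-166,300,-57],[0,0,0]],
    [[-184,340,-57],[0,0,0]]
  ],
  "grip": 60
}}

```text
time: 6.55
tool_pos: [393.5, -97.0, 188.1]
tcp_rot: [-179.9, -0.1, 24.4]
ft_force: [1.7, 1.0, 0.9]
finger_gap: 60.1
grip_force: 0.0
```

{"op": "jog_arm", "data": {
  "rows": [
    [[-18,40,0],[0,0,0]],
    [[-36,80,0],[0,0,0]],
    [[-45,94,5],[0,0,0]],
    [[-20,106,20],[0,0,0]],
    [[-20,106,20],[0,0,0]],
    [[-20,106,20],[0,0,0]]
  ]
}}

```text
time: 7.15
tool_pos: [419.2, -199.7, 167.4]
tcp_rot: [-179.8, 0.0, 24.4]
ft_force: [0.3, 0.5, 0.4]
finger_gap: 59.8
grip_force: 0.0
```

```bash
python3 - <<'E'
from h import *
s=r.sense();p,d=r.snapshot("wrist");np.savez("w4.npz",d=d,T=tool(s));print(s['time'],s['tool_pos'],s['tcp_rot'])
cv2.imwrite("pics/w4.png",p)
E
```

```text
7.15 [ 419.17896802 -199.72993999  167.36679094] [-1.79808313e+02  3.77536001e-03  2.44291770e+01]
```

View pics/w4.png

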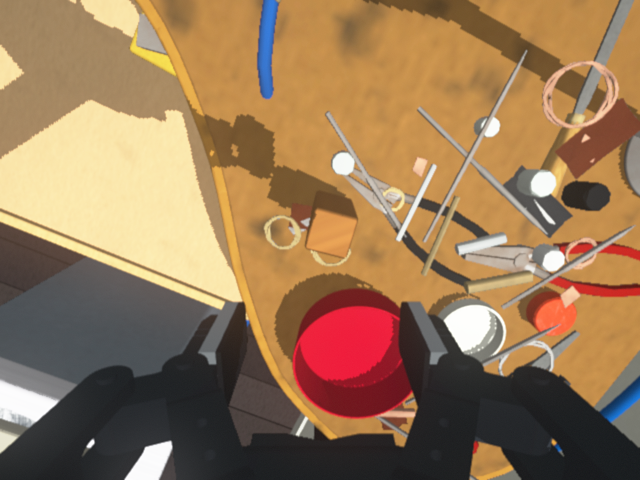

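The wedge's top is at about (330,235), and one upright side is visible at its upper edge. I'll use depth to get its square top, and zoom in to find the sloping side.

```bash
python3 - <<'E'
from h import *
f=np.load("w4.npz");d=f['d'];c=r.camera_params("wrist");P=f['T']@c['tool_from_camera'];p=cv2.imread("pics/w4.png")
v,u=np.mgrid[0:480,0:640];q=np.stack([(u-c['cx'])/c['fx']*d,(v-c['cy'])/c['fy']*d,d],-1)@P[:3,:3].T+P[:3,3]
roi=(u>290)&(u<375)&(v>170)&(v<275)
m=roi&(q[...,2]>70)&(q[...,2]<80);b=cv2.minAreaRect(q[m][:,:2].astype(np.float32));print("top",b,m.sum(),np.median(q[m][:,2]))
m2=roi&(q[...,2]>6)&(q[...,2]<70);yaw=np.radians(b[2]);e=q[m2][:,:2]-b[0];X=e@[np.cos(yaw),np.sin(yaw)];Y=e@[-np.sin(yaw),np.cos(yaw)];Z=q[m2][:,2]
for z in range(8,70,10):
    k=abs(Z-z)<5;k&=(abs(X)<25)&(abs(Y)<25)
    if k.any():print(z,k.sum(),"X",np.percentile(X[k],[2,50,98]).round(1),"Y",np.percentile(Y[k],[2,50,98]).round(1))
cv2.imwrite("pics/crop4.png",cv2.resize(p[180:280,280:380],(600,600),interpolation=cv2.INTER_CUBIC))
E
```

```text
top ((428.45977783203125, -200.30418395996094), (28.932064056396484, 28.053119659423828), 9.247794151306152) 1945 74.02439203794569
8 197 X [-24.3  19.8  24.9] Y [-24.4 -15.8  24.1]
18 89 X [-0.5 14.1 14.4] Y [-12.8   1.9  14. ]
28 102 X [-1.6 14.1 14.3] Y [-12.2   2.2  14. ]
38 122 X [-5.4 14.1 14.4] Y [-12.9   2.4  14. ]
48 127 X [-7.6 14.1 14.4] Y [-12.7   2.6  14. ]
58 147 X [-5.9 14.1 14.3] Y [-13.2   2.8  14. ]
68 110 X [-8.1 14.1 14.4] Y [-12.9   1.3  14. ]
```

View pics/crop4.png

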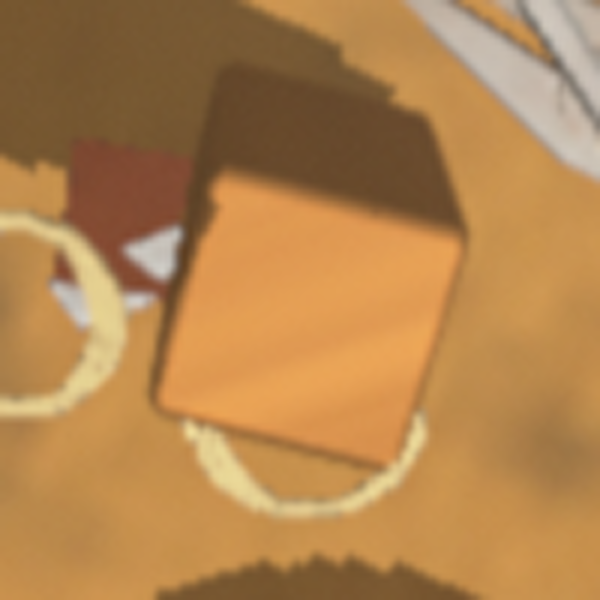

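Depth shows full width right down the +X side, which is upright at +14. So the slope is on local -X, and the wedge's yaw is about 9° with its centre at (428.5,-200.3).

```bash
python3 - <<'E'
from h import *
f=np.load("w4.npz");d=f['d'];c=r.camera_params("wrist");P=f['T']@c['tool_from_camera']
v,u=np.mgrid[0:480,0:640];q=np.stack([(u-c['cx'])/c['fx']*d,(v-c['cy'])/c['fy']*d,d],-1)@P[:3,:3].T+P[:3,3]
a=np.radians(9.25);e=q[...,:2]-[428.5,-200.3];X=e@[np.cos(a),np.sin(a)];Y=e@[-np.sin(a),np.cos(a)];Z=q[...,2]
for s in(1,-1):
    m=(d>0)&(abs(X)<18)&(Y*s>18)&(Y*s<65);print(s,Z[m].max())
m=(d>0)&(abs(X)<50)&(abs(Y)<75)&((abs(X)>20)|(abs(Y)>20));print("all",Z[m].max())
go([428.5,-200.3,120],9.25);go([428.5,-200.3,43],9.25)
E
```

```text
1 259.8658585222365
-1 256.1305768374963
all 259.3330459365967
shift [8.0, 4.2, 48.1] turn [-0.002, -0.0, 0.265] len 49.0 deg 15.0
shift [8.0, 4.4, 125.1] turn [-0.002, -0.0, 0.265] len 125.0 deg 15.0
```

{"op": "jog_arm", "data": {
  "rows": [
    [[4,2,15],[0,0,0.13]],
    [[8,4,30],[0,0,0.265]],
    [[8,4.3,60],[0,0,0.265]],
    [[8,4.3,90],[0,0,0.265]],
    [[8,4.3,115],[0,0,0.265]],
    [[8,4.3,125],[0,0,0.265]],
    [[8,4.3,125],[0,0,0.265]]
  ],
  "grip": 60
}}

```text
time: 7.9
tool_pos: [428.4, -200.2, 43.0]
tcp_rot: [-179.9, 0.0, 9.2]
ft_force: [-1.0, 0.2, -0.7]
finger_gap: 60.5
grip_force: 0.0
```

{"op": "jog_arm", "data": {
  "rows": [
    [[0,0,0],[0,0,0]],
    [[0,0,0],[0,0,0]],
    [[0,0,0],[0,0,0]],
    [[0,0,0],[0,0,0]],
    [[0,0,0],[0,0,0]],
    [[0,0,0],[0,0,0]]
  ],
  "grip": 20,
  "force": 80
}}

```text
time: 8.5
tool_pos: [430.9, -201.8, 45.8]
tcp_rot: [179.9, -0.2, 9.2]
ft_force: [-1.3, 0.8, 7.8]
finger_gap: 27.0
grip_force: 78.8
```

{"op": "jog_arm", "data": {
  "rows": [
    [[0,0,-5],[0,0,0]],
    [[0,0,-20],[0,0,0]],
    [[0,0,-50],[0,0,0]],
    [[0,0,-90],[0,0,0]],
    [[-10,0,-125],[0,0,0]],
    [[-30,0,-135],[0,0,0]],
    [[-30,0,-135],[0,0,0]],
    [[-30,0,-135],[0,0,0]]
  ]
}}

```text
time: 9.3
tool_pos: [399.9, -206.1, 179.1]
tcp_rot: [-180.0, -0.2, 9.2]
ft_force: [0.5, -0.5, -0.9]
finger_gap: 26.9
grip_force: 78.6
```

```bash
python3 - <<'E'
from h import *
s=r.sense();p,d=r.snapshot("wrist");np.savez("w5.npz",d=d,T=tool(s));print(s['time'],s['tool_pos'],s['tcp_rot'],s['finger_gap'],s['ft_force'])
cv2.imwrite("pics/w5.png",p)
E
```

```text
9.3 [ 399.86222242 -206.1097753   179.07799189] [-1.79997053e+02 -1.59087980e-01  9.16809412e+00] 26.887172415301745 [ 0.48902168 -0.45571889 -0.89949858]
```

View pics/w5.png

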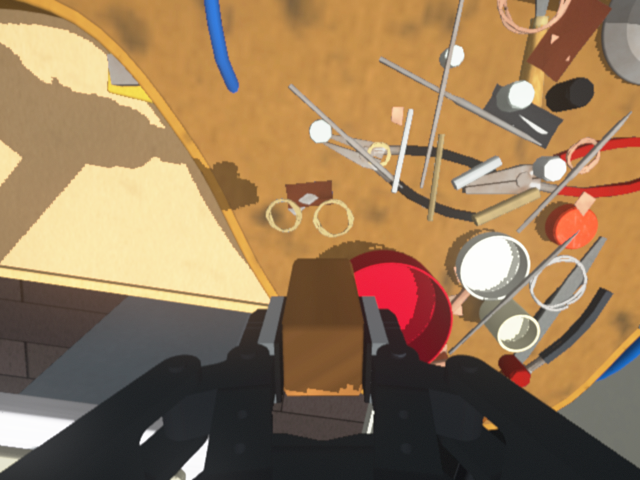

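The wedge is held upright between the pads, with its straight face (290..355, 260..390) towards the camera. I'll measure its offset and tilt in the tool frame.

```bash
cat > inhand.py <<'E'
from h import *
def inhand(d):
    c=r.camera_params("wrist");P=c['tool_from_camera']
    v,u=np.mgrid[0:480,0:640];q=np.stack([(u-c['cx'])/c['fx']*d,(v-c['cy'])/c['fy']*d,d],-1)@P[:3,:3].T+P[:3,3]
    m=(d>0)&(u>270)&(u<375)&(v>245)&(v<400)&(abs(q[...,0]-14)<7)&(abs(q[...,1])<11)
    w=q[m];k=(w[:,2]<20)  # away from the eased nose
    A=np.c_[np.ones(k.sum()),w[k][:,1],w[k][:,2]];x=np.linalg.lstsq(A,w[k][:,0],rcond=None)[0]
    print("face x at tool z=0",x[0].round(2),"yaw deg",np.degrees(x[1]).round(2),"pitch deg",np.degrees(x[2]).round(2),"z range",np.percentile(w[:,2],[0.5,99.5]).round(1))
    for z in(-30,-15,0,15,30,38):
        kk=abs(w[:,2]-z)<2
        if kk.any():print(z,np.median(w[kk][:,0]).round(2))
    m=(d>0)&(u>265)&(u<380)&(v>245)&(v<290)&(abs(q[...,0]-12)<7)&(q[...,2]>18)&(q[...,2]<34);print("y edges low",np.percentile(q[m][:,1],[1,99]).round(1))
E
python3 - <<'E'
from inhand import *
inhand(np.load("w5.npz")['d'])
E
```

```text
face x at tool z=0 11.95 yaw deg 0.12 pitch deg 2.36 z range [-29.5  45. ]
-30 9.19
-15 12.05
0 12.0
15 11.96
30 11.87
38 10.74
y edges low [-14.4  12.9]
```

{"op": "jog_arm", "data": {
  "rows": [
    [[5,-38,-5],[0,0,0]],
    [[11,-78,-5],[0,0,0]],
    [[17,-120,-5],[0,0,0]],
    [[24,-162,-5],[0,0,0]],
    [[30,-204,-5],[0,0,0]],
    [[36,-246,-5],[0,0,0]],
    [[42,-288,-5],[0,0,0]],
    [[49,-330,-5],[0,0,0]],
    [[55,-370,-5],[0,0,0]],
    [[62,-402,-5],[0,0,0]]
  ]
}}

```text
time: 10.35
tool_pos: [395.4, 203.3, 182.8]
tcp_rot: [-180.0, 0.0, 9.3]
ft_force: [0.4, -0.9, -0.8]
finger_gap: 26.9
grip_force: 78.9
```

```bash
python3 - <<'E'
from h import *
print(r.sense()['tool_pos']);go([478.6,324.3,130],29.7)
E
```

```text
[395.43570573 203.31756225 182.81609697]
shift [101.7, -105.9, 52.9] turn [-0.001, 0.0, -0.356] len 156.0 deg 20.0
```

{"op": "jog_arm", "data": {
  "rows": [
    [[25,-26,0],[0,0,-0.09]],
    [[50,-52,0],[0,0,-0.18]],
    [[75,-78,10],[0,0,-0.27]],
    [[95,-98,30],[0,0,-0.356]],
    [[101,-105,45],[0,0,-0.356]],
    [[101.7,-105.9,52.9],[0,0,-0.356]],
    [[101.7,-105.9,52.9],[0,0,-0.356]],
    [[101.7,-105.9,52.9],[0,0,-0.356]]
  ]
}}

```text
time: 11.15
tool_pos: [479.6, 321.2, 131.3]
tcp_rot: [-180.0, -0.0, 29.6]
ft_force: [-0.3, 0.2, 0.6]
finger_gap: 27.0
grip_force: 78.6
```

```bash
cat > look.py <<'E'
from inhand import *
import sys
s=r.sense();p,d=r.snapshot("wrist");T=tool(s);n=sys.argv[1];cv2.imwrite(f"pics/{n}.png",p);np.savez(n+".npz",d=d,T=T)
print(s['time'],s['tool_pos'].round(1),s['tcp_rot'].round(2),s['ft_force'].round(1),s['finger_gap'].round(1))
inhand(d)
c=r.camera_params("wrist");P=T@c['tool_from_camera']
v,u=np.mgrid[0:480,0:640];q=np.stack([(u-c['cx'])/c['fx']*d,(v-c['cy'])/c['fy']*d,d],-1)@P[:3,:3].T+P[:3,3]
a=np.radians(29.7);O=np.array([502.5,338.9]);e=q[...,:2]-O;X=e@[np.cos(a),np.sin(a)];Y=e@[-np.sin(a),np.cos(a)];Z=q[...,2]
t=T[:2,3]-O;print("TCP jig",(t@[np.cos(a),np.sin(a)]).round(1),(t@[-np.sin(a),np.cos(a)]).round(1))
ok=(d>0)&(abs(Y)<60)&(X>-60)&(X<65)
m=ok&(Z>40)&(Z<44.5)&(X<-22);m2=m&(X>-33)&(X<-27);
if m2.any():
    print("bar x",np.percentile(X[m&(abs(abs(Y)-35)<8)],[1,99]).round(1));h=np.histogram(Y[m2],np.arange(-56,57,1))[0];i=np.arange(-56,56)[h>3];print("bar Y occupied",i[0],i[i<0].max()+1,i[i>0].min(),i[-1]+1)
hs=cv2.cvtColor(p,cv2.COLOR_BGR2HSV)
for k,lo,hi in(("wax",(95,100,30),(115,255,255)),("pine",(12,50,110),(35,200,255))):
    b=(cv2.inRange(hs,lo,hi)>0)&ok&(Z>26)&(Z<38)
    for y in(-15,0,15):
        g=b&(abs(Y-y)<3)
        if g.any():print(k,y,np.percentile(X[g],[2,98]).round(1))
E
python3 look.py w6
```

```text
Traceback (most recent call last):
  File "look.py", line 4, in <module>
    print(s['time'],s['tool_pos'].round(1),s['tcp_rot'].round(2),s['ft_force'].round(1),s['finger_gap'].round(1))
                                                                                        ^^^^^^^^^^^^^^^^^^^^^
AttributeError: 'float' object has no attribute 'round'
```

View pics/w6.png

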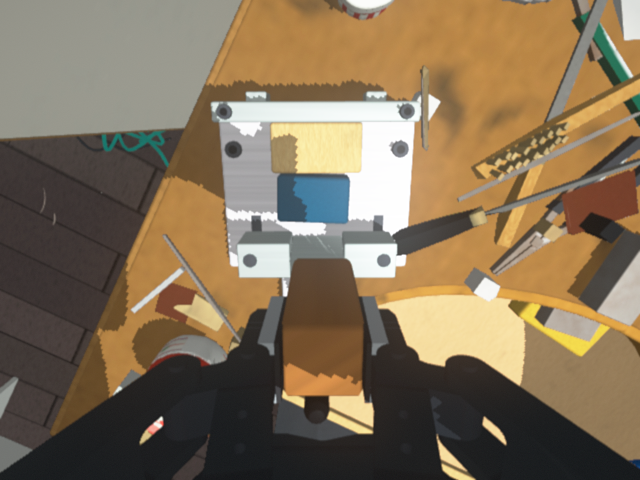

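The wedge hangs just behind the bar at (320,262..390), upright and square to the jig. The notch lies at (318,245) and the wax at (313,198). That was my tenth picture, so I'll work from numbers now.

```bash
sed -i "s/s\['finger_gap'\].round(1)/s['finger_gap']/" look.py; python3 look.py w6b; python3 -c "
from h import *
print([r.sense()['tool_pos'].round(1).tolist() for _ in range(3)])"
```

```text
11.2 [480.1 321.4 132.1] [-1.800e+02 -1.400e-01  2.958e+01] [ 0.5  0.1 -1.3] 26.854329069443985
face x at tool z=0 12.09 yaw deg -0.07 pitch deg 2.43 z range [-29.4  45.2]
-30 9.27
-15 12.19
0 12.17
15 12.13
30 12.05
38 10.95
y edges low [-14.3  13. ]
TCP jig -28.1 -4.1
bar x [-47.8 -25.3]
bar Y occupied -50 -17 17 50
wax -15 [-14.6  12.3]
wax 0 [-13.9  13. ]
wax 15 [-13.1  13.6]
pine -15 [17.6 45.9]
pine 0 [17.6 45.3]
pine 15 [17.6 45.4]
[[480.4, 321.4, 132.6], [480.4, 321.4, 132.6], [480.4, 321.4, 132.6]]
```

{"op": "jog_arm", "data": {
  "rows": [
    [[0,-3.5,5],[0,0,0]],
    [[0,-3.5,15],[0,0,0]],
    [[0,-3.5,25],[0,0,0]],
    [[0,-3.5,34],[0,0,0]],
    [[0,-3.5,38],[0,0,0]],
    [[0,-3.5,38],[0,0,0]],
    [[0,-3.5,38],[0,0,0]]
  ]
}}

```text
time: 11.95
tool_pos: [478.5, 324.7, 93.5]
tcp_rot: [-180.0, -0.1, 29.6]
ft_force: [-0.3, -0.2, -0.5]
finger_gap: 26.6
grip_force: 78.6
```

```bash
python3 look.py w7
```

```text
11.95 [478.5 324.7  93.5] [-1.800e+02 -1.000e-01  2.961e+01] [-0.3 -0.2 -0.5] 26.639846307777336
face x at tool z=0 12.09 yaw deg -0.01 pitch deg 2.53 z range [-29.3  45.2]
-30 9.18
-15 12.17
0 12.18
15 12.13
30 12.08
38 11.35
y edges low [-14.3  13. ]
TCP jig -27.9 -0.4
bar x [-47.4 -25.2]
bar Y occupied -50 -16 17 50
wax -15 [-14.5  12.5]
wax 0 [-13.8  13.1]
wax 15 [-13.2  12.6]
pine -15 [17.5 45.9]
pine 0 [17.6 45.9]
pine 15 [17.6 46. ]
```

{"op": "jog_arm", "data": {
  "rows": [
    [[0,0,3],[0,0,0]],
    [[0,0,7],[0,0,0]],
    [[0,0,11],[0,0,0]],
    [[0,0,14],[0,0,0]],
    [[0,0,14],[0,0,0]]
  ]
}}

```text
time: 12.5
tool_pos: [477.9, 324.5, 78.7]
tcp_rot: [-180.0, -0.0, 29.6]
ft_force: [0.6, -0.2, 0.3]
finger_gap: 27.1
grip_force: 78.6
```

{"op": "jog_arm", "data": {
  "rows": [
    [[0.5,0,3],[0,0,0]],
    [[1,0,6],[0,0,0]],
    [[1.5,0,9],[0,0,0]],
    [[1.5,0,9],[0,0,0]]
  ]
}}

```text
time: 12.9
tool_pos: [479.5, 325.3, 69.9]
tcp_rot: [-180.0, -0.1, 29.6]
ft_force: [-0.4, -0.9, -0.6]
finger_gap: 26.8
grip_force: 78.6
```

{"op": "jog_arm", "data": {
  "rows": [
    [[0.5,0,2],[0,0,0]],
    [[1,0,4],[0,0,0]],
    [[1.5,0,6],[0,0,0]],
    [[1.5,0,7],[0,0,0]],
    [[1.5,0,7],[0,0,0]]
  ]
}}

```text
time: 13.4
tool_pos: [480.7, 326.1, 63.4]
tcp_rot: [-180.0, -0.1, 29.6]
ft_force: [-2.3, -1.5, 1.5]
finger_gap: 27.2
grip_force: 79.2
```

```bash
python3 look.py w8
```

```text
13.4 [480.7 326.1  63.4] [-1.7999e+02 -7.0000e-02  2.9620e+01] [-2.3 -1.5  1.5] 27.22691815835511
face x at tool z=0 12.05 yaw deg 0.07 pitch deg 2.38 z range [-29.3  34.7]
-30 9.09
-15 12.17
0 12.09
15 12.05
30 12.04
38 11.54
y edges low [-24.2  18.2]
TCP jig -25.2 -0.3
bar x [-47.3 -25. ]
bar Y occupied -50 -24 25 51
wax -15 [-11.8  15.1]
wax 0 [-12.    7.6]
wax 15 [-11.8  12.2]
pine -15 [17.3 45.7]
pine 0 [17.7 45.7]
pine 15 [17.8 45.7]
```

{"op": "jog_arm", "data": {
  "rows": [
    [[0,0,1],[0,0,0]],
    [[0,0,2],[0,0,0]],
    [[0,0,3],[0,0,0]],
    [[0,0,4],[0,0,0]],
    [[0,0,4],[0,0,0]],
    [[0,0,4],[0,0,0]]
  ],
  "force": 115
}}

```text
time: 14.05
tool_pos: [481.2, 326.4, 62.6]
tcp_rot: [180.0, -0.1, 29.6]
ft_force: [-13.0, -8.2, 26.5]
finger_gap: 26.5
grip_force: 117.3
```

{"op": "jog_arm", "data": {
  "rows": [
    [[-0.5,0,1],[0,0,0]],
    [[-1,0,2],[0,0,0]],
    [[-1,0,3],[0,0,0]],
    [[-1,0,4],[0,0,0]],
    [[-1,0,4],[0,0,0]],
    [[-1,0,4],[0,0,0]]
  ]
}}

```text
time: 14.65
tool_pos: [481.4, 326.5, 61.9]
tcp_rot: [180.0, -0.3, 29.6]
ft_force: [-21.3, -13.1, 49.3]
finger_gap: 26.2
grip_force: 120.5
```

```bash
python3 look.py w9
```

```text
14.65 [481.4 326.5  61.9] [179.99  -0.26  29.63] [-21.3 -13.1  49.3] 26.228067354172772
face x at tool z=0 11.81 yaw deg -0.04 pitch deg 1.9 z range [-29.2  33.1]
-30 9.06
-15 12.11
0 11.86
15 11.68
30 15.45
y edges low [-25.  19.]
TCP jig -24.5 -0.3
bar x [-47.2 -25.1]
bar Y occupied -50 -24 24 50
wax -15 [-11.9  15.2]
wax 0 [-11.8   7.2]
wax 15 [-11.7  13. ]
pine -15 [17.6 45.7]
pine 0 [17.9 45.7]
pine 15 [18.  45.7]
```

{"op": "jog_arm", "data": {
  "rows": [
    [[0,0,0],[0,0,0]],
    [[0,0,0],[0,0,0]],
    [[0,0,0],[0,0,0]],
    [[0,0,0],[0,0,0]],
    [[0,0,0],[0,0,0]]
  ]
}}

```text
time: 15.2
tool_pos: [481.4, 326.5, 61.9]
tcp_rot: [180.0, -0.3, 29.6]
ft_force: [-21.7, -13.5, 48.8]
finger_gap: 26.4
grip_force: 120.5
```

```bash
python3 - <<'E'
from h import *
f=np.load("w9.npz");d=f['d'];p=cv2.imread("pics/w9.png");c=r.camera_params("wrist");P=f['T']@c['tool_from_camera']
a=np.radians(29.7)
def w(x,y,z):return [502.5+x*np.cos(a)-y*np.sin(a),338.9+x*np.sin(a)+y*np.cos(a),z]
for y in(-18,-12,12,18):
    o=[]
    for x in np.arange(12,22,1.):
        u,v=proj(c,P,w(x,y,31)).round().astype(int);o.append((int(x),p[v,u].tolist(),int(v)))
    print(y,o)
E
```

```text
-18 [(12, [152, 122, 74], 212), (13, [153, 123, 75], 210), (14, [153, 123, 75], 208), (15, [145, 118, 75], 206), (16, [127, 107, 78], 204), (17, [138, 198, 227], 201), (18, [152, 220, 241], 199), (19, [152, 222, 242], 197), (20, [153, 222, 242], 195), (21, [158, 226, 245], 192)]
-12 [(12, [91, 81, 65], 212), (13, [91, 82, 66], 210), (14, [92, 82, 67], 208), (15, [101, 87, 67], 206), (16, [91, 81, 67], 204), (17, [84, 114, 131], 201), (18, [91, 125, 145], 199), (19, [92, 128, 149], 197), (20, [90, 127, 148], 195), (21, [137, 202, 231], 192)]
12 [(12, [84, 71, 52], 212), (13, [82, 70, 51], 210), (14, [83, 71, 52], 208), (15, [84, 72, 53], 206), (16, [83, 71, 55], 204), (17, [131, 193, 225], 201), (18, [156, 226, 245], 199), (19, [156, 226, 244], 197), (20, [152, 223, 243], 195), (21, [147, 220, 241], 193)]
18 [(12, [84, 71, 50], 212), (13, [83, 71, 50], 210), (14, [84, 72, 51], 208), (15, [84, 71, 51], 206), (16, [83, 72, 54], 204), (17, [73, 106, 124], 201), (18, [84, 122, 143], 199), (19, [88, 127, 147], 197), (20, [90, 130, 150], 195), (21, [90, 130, 150], 193)]
```

The blue of the wax runs straight into the pine with no gap along the whole seam, and the push holds steady at about 49 N.

```bash
python3 -c "
from bench import r
print(r.hand_in())"
```

```text
the job is handed in; nothing more can be done
None
```

The job is handed in: the lever is at about 90° by my camera measurement, and the wax shows no gap at the pine. The wedge is tight in the notch, still gripped and pressed down at about 49 N, after about 15 s of the 54 s allowed.

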